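# Seat a new blade on the hidden pin of a bench label cutter and shut the clamp flap

## Task

Fit the new blade in the label cutter: keeping it flat on the cutter's bed, slide it notch first under the bridge, feeling for the locating pin that stands hidden there, until the notch is over the pin and the blade is fully home and square against the rear stop. Then shut the clamp flap all the way down so that its claws drop behind the blade's lugs, leaving the other things on the bench as they are.

Things in the scene. Friction and masses are not known exactly. Their poses are not given: they have to be found in the camera images.
- cutter: Grey bench label cutter, fixed on the bench, 338 x 132 mm. Origin on the bench under it; x from its open loading end (robot side) to the label roll at its back, y left, z up. Flat dark bed without walls: top z = 22 mm, x -168 to 52, y -62 to 62 mm. Label roll behind: x 93 to 157, y -26 to 26, up to z = 86 mm. Black adjuster knob on the bridge's right, y -55 to -69 mm, does not turn.
- bridge (a point): Dark steel bridge across the bed (axes as the cutter's); the point is the middle of its passage's mouth, on the bed, at cutter x = 14 mm. The bridge covers x 14 to 48, y -48 to 48 mm; underside z = 31, top z = 41 mm; the passage between its legs is y -29 to 29 mm. Under it a stop face stands across the passage at cutter x = 40 mm.
- pin_mid (a point): Middle of the pin's range, on the bed under the bridge, at cutter x = 28, y = 0 mm; NOT the pin itself. The one upright locating pin, 8 mm in diameter, about as high as the passage, stands at that x, but a side adjuster has set it anywhere from y = -8 to +8 mm. Its place is not reported and the bridge hides it: find it by touch.
- blade: New blade, loose flat steel plate 6 mm thick on the bed, 0.12 to 0.21 kg. Origin: middle of the underside; x along it to the notched end, z up. Body 38 mm wide, from the bevelled cutting edge at x = -72 to the notched end at x = 55 mm. The open notch is mid-width, 10 mm wide, 17.5 mm deep; its mouth corners are rounded at only 1.2 mm, so it must meet the pin within about 2 mm.
- blade_mid (a point): Middle of the blade, 3 mm above its underside, axes as the blade's. Fully home, the notched end touches the stop and this point is at cutter x = -15 mm; with the pin beside the notch the blade stops 16 mm short of that.
- blade_lugs (a point): Point midway between the rear faces of the blade's two lugs, 25 mm behind blade_mid, half-way through the thickness; axes as the blade's. The flat lugs, for pushing the blade, stand out sideways from the body (y = 19 to 38 mm either side), 13 mm long. Behind them the 38 mm wide body runs on 37 mm, then the 10 mm bevel of the cutting edge.
- clamp_flap (a joint): Dark steel clamp flap on the bridge's front: 0 shut (level), 1.95 fully open, standing and leaning back. Stiff hinge (about 0.08 N m) stays where left, no spring or latch. Hinge line along cutter y at x = 10, z = 37 mm. Flap 78 mm wide, 5 mm thick (3 mm above, 2 below the hinge line when shut), reaching 58 mm from the hinge, 63 mm with a 52 mm wide lip in the middle.
- flap_edge (a point): Middle of the flap's free lip, 60 mm from the hinge; swings with the flap; shut it is at cutter x = -50, z = 39.5 mm. Two claws at the flap's outer end (y 30 to 39 mm either side) reach down to 1 mm above the bed when shut, 2.5 mm behind the lugs of a blade that is home. If the blade has stopped at the pin they land on the lugs and the flap cannot shut.
- funnel: Bystander: steel funnel, mouth down, 57 mm across, 56 mm high, right of the cutter; origin at the centre of its underside.
- beaker: Bystander: glass beaker, 47 mm across, 55 mm high, left of the cutter; origin at the centre of its underside.
- atomiser_1: Bystander: slim glass atomiser, 18 mm across, 80 mm high, black cap, left of the cutter; origin at the centre of its underside.
- atomiser_2: Bystander: the same with a silver cap.
- atomiser_3: Bystander: the same with a gold cap.
There are look-alikes about, which are no part of the job. Several things have the shape of the blade; the one meant has the colours described above.

How it is judged (in metres and radians):
On the way:
1. the blade is home on the pin, flat and square against the rear stop, with the flap still open (x of blade_mid in the frame of cutter above -0.0175 m and angle between the x axis of blade_mid and the x axis of cutter, either way round below 0.035 rad and z of blade_mid in the frame of cutter between 0.0235 and 0.0265 m and value of joint clamp_flap above 0.8 rad), for 0.3 s.
At the end, for the whole second after the job is handed in: The blade lies flat on the bed with its notch over the pin, within 2.5 mm of fully home and square to the cutter within 2 degrees, at rest, and the clamp flap is shut (below 0.04 rad) (x of blade_mid in the frame of cutter above -0.0175 m and angle between the x axis of blade_mid and the x axis of cutter, either way round below 0.035 rad and z of blade_mid in the frame of cutter between 0.0235 and 0.0265 m and value of joint clamp_flap below 0.04 rad and linear speed of blade below 0.01 m/s); the robot touches nothing.
It fails at once if the blade is lifted off the bed by more than 12 mm or falls off it (z of blade_mid in the frame of cutter above 0.037 m or z of blade_mid in the frame of cutter below 0.01 m).
It fails at once if a bystander (funnel, beaker or atomiser) is moved by more than 20 mm (distance of any of funnel, beaker, atomiser_1, atomiser_2, atomiser_3 from where it was at the start of the episode above 0.02 m).
It also fails if it takes over 72 s, if anything falls off the work surface, if the arm or the gripper's body presses on something with over 40 N, if the wrist force passes 120 N, or if a joint passes its speed limit or range.

## Robot

A 6-joint arm with a two-finger parallel gripper is mounted at the origin on a cart in front of the work surface, level with it; the furniture and walls round the work are solid. World frame = base frame: x ahead of the robot, y to its left, z up, the work surface at z = 0. Lengths are in mm, angles in degrees, forces in N, time in s.
With the tool pointing down it reaches from about 375 to 900 mm from the base axis. Payload 3.1 kg.
Tool frame: the origin (TCP) lies midway between the tips of the shut fingers; the grasp point (between the pads) lies 19 mm behind it; z points along the fingers, y is the direction in which the jaws open and shut (so a half turn about z gives the same grasp; the last joint's range is limited). The gripper opens to 85 mm and grips with 20 to 120 N. Pads are 22 mm wide; open, the fingers measure 114 mm over their backs; the gripper's body (76 mm by 85 mm) begins 54 mm behind the grasp point. The pads swing forward as they close: fully open they stand 13 mm farther back than shut.
Start: joints at [60.418, 30.224, 82.088, -0, 67.689, -10.227], TCP at [207.091, 589.669, 231.31] pointing down, gripper open.
Joint ranges: [-176.69, 176.69], [-43.24, 126.21], [12.49, 139.97], [-82, 262], [0, 151.66], [-163.58, 163.58]. Speed limits (degrees/s): [159.86, 159.86, 180, 180, 180, 180].

## Interface

Orientations are given as a 3x3 rotation matrix whose columns are the frame's x, y, z axes.
In Python, from station import ctrl, vision, models gives the robot as it stands.
- The arm moves only by the tool drive_tool, never from a script. Its argument "series" is one flat list of numbers, 4 for each row, row after row: the shift along the tool's x, y, z scaled (see below), then the turn about the tool's z scaled (see below). In form: [dx, dy, dz, twist, dx, dy, dz, twist, ...]. A call has 1 to 8 rows; each row shifts and turns the commanded pose from where the row before left it, along the tool's axes as they then stand; what a row does not reach is not made up. The controller multiplies each number of a shift by 25 mm and each number of a turn by 0.1 rad. A row lasts 1/12 s, in which the tool goes at most 41.7 mm and 7.16 degrees, less where a joint would pass 70% of its speed; a pose out of reach is approached as far as the arm can. A call with a number of a shift or a turn outside -1 to 1 is refused whole. A call with a gripper value outside its range is refused whole. "fingers" is the closure, from -1 (fully open) to 1 (shut), set as the call begins (left out, the last holds). The fingers move at their own pace and stop on an object; "force" is the grip in N (left out, the last holds). Time passes only in rows, so rows that do not move let the fingers close. It gives the time, the measured TCP pose, the force and the opening at its end, in the units of the state.
- ctrl.observe(): the state, without advancing time (a new reading comes with each control period).
- vision.camera(name): name is "scene" or "top" or "wrist"; returns the picture (480x640x3 uint8, red, green, blue); there is no depth.
- vision.camera_info(name): a dict with "camera_matrix" (3x3 intrinsics, pixels), "R" (3x3) and "t" (3): a world point X has camera coordinates R X + t; the wrist camera has in their place "T_tool_cam" (4x4, takes a point from camera to tool coordinates, whose origin is the TCP and whose axes are the flange's). Camera axes: x right, y down, z forward; pixel columns grow to the right and rows downward; lengths in mm; the calibration is good to about 2 mm. A picture is of the moment at which its call begins: read the wrist's pose just before it. camera_info takes no time and is no camera call.
- ctrl.finish_job(): hands the job in, once; it reports no verdict.
Trained networks look in the newest picture that a camera, given by its name, has taken for a name from the list of things; names that differ only in an ending like _2 or _b are one class to them, and where a whole thing is asked for, a point or a joint stands for the part that bears it (a point fixed in the world has none). Each returns a list of dicts, best first, with "conf" (0 to 1); they miss things now and then, are a little off and sometimes report something else, mostly with a low value. They report only what shows in the picture. A call takes as long as a camera call. They do not tell look-alikes from the thing itself.
- models.look_for(camera, target): "centre" ([column, row] as shares, 0 to 1, of the picture: columns of its width, rows of its height, amid what is visible of it).
- models.masks_of(camera, target): "pixels" (480x640 bool, what is visible of it) and "centre" ([column, row] as shares, 0 to 1, of the picture: columns of its width, rows of its height, amid what is visible of it).
- models.spot_point(camera, target): "centre" ([column, row] as shares, 0 to 1, of the picture: columns of its width, rows of its height: a listed point, or the origin of a listed thing).
The state is a dict: "time_s": time; "q": joint angles; "joint_velocities": joint speeds; "tau": joint torques, N m; "tcp_pos": TCP position; "orientation": TCP orientation; "contact_force": force on the tool from outside, world axes, zero at the start; "torque": the same for the moment, N m; "finger_gap": opening from 0.0 (shut) to 1.0 (fully open).
Only numpy, scipy, OpenCV 4.12 (cv2) and the standard library are available. Lean on these libraries where they do the work, as an engineer would, in place of code of your own. Each camera call takes 0.05 s, during which the arm holds its last target.

## Working session

There is one attempt and no reset: what is moved stays moved. The work goes in short steps, Python scripts to look and compute and a tool call to move; the robot and the scene stay as the last step left them, time stands still between calls to the robot, and variables do not carry over. Pictures are saved under pics/ and viewed, and the job is handed in when it is done.

Besides the shell and the picture viewer there is one more tool, called after "Call:" as a command line: name --argument value ..., lists and objects as JSON in quotes. drive_tool: Moves the arm, as the interface text tells. Its arguments: {"type":"object","properties":{"series":{"type":"array","items":{"type":"number","minimum":-1,"maximum":1}},"fingers":{"type":"number"},"force":{"type":"number"}},"required":["series"]}

```bash
ls; mkdir -p pics; python3 - <<'E'
from station import ctrl, vision, models
import cv2
s=ctrl.observe();print(s)
for n in ("scene","top","wrist"):
    im=vision.camera(n);cv2.imwrite(f"pics/{n}0.png",im[:,:,::-1])
    i=vision.camera_info(n);print(n,i)
E
```

```text
pics
{'time_s': 0.0, 'q': array([ 6.04172603e+01,  3.02775079e+01,  8.21561230e+01,  9.75269537e-05,
        6.76880922e+01, -1.02270082e+01]), 'joint_velocities': array([0.02993136, 0.08394621, 0.0805205 , 0.01931109, 0.03370524,
       0.00014046]), 'tau': array([ 5.61482138e-04, -4.42356634e+01, -1.78028029e+01, -3.34375809e-04,
        8.62095156e-03, -5.51554663e-06]), 'tcp_pos': array([206.76019126, 589.0621785 , 230.35070074]), 'orientation': array([[-9.43478601e-01,  3.31431782e-01, -1.05017644e-03],
       [ 3.31433230e-01,  9.43476870e-01, -1.84675247e-03],
       [ 3.78744722e-04, -2.09043481e-03, -9.99997743e-01]]), 'contact_force': array([-0.40904596, -0.46370643,  0.00287045]), 'torque': array([-0.02537036,  0.01151573, -0.00502889]), 'finger_gap': 1.0015566697505836}
scene {'camera_matrix': array([[459.30181919,   0.        , 329.79508866],
       [  0.        , 459.30181919, 235.33621108],
       [  0.        ,   0.        ,   1.        ]]), 'R': array([[ 0.54496956, -0.8384381 , -0.00545175],
       [-0.44506106, -0.28375889, -0.8493536 ],
       [ 0.71058344,  0.465
[... 303 characters left out ...]
723275],
       [-0.99105742, -0.01526626, -0.13255988],
       [ 0.13265302, -0.00525462, -0.99114861]]), 't': array([   1.82241101,  634.18411134, 1385.40556922])}
wrist {'camera_matrix': array([[394.29509201,   0.        , 320.21029765],
       [  0.        , 394.29509201, 244.96430022],
       [  0.        ,   0.        ,   1.        ]]), 'T_tool_cam': array([[ 1.61587549e-04, -9.55256198e-01, -2.95779598e-01,
         7.47769994e+01],
       [ 9.99999791e-01,  3.39292645e-04, -5.49476323e-04,
         4.31690053e-01],
       [ 6.25246505e-04, -2.95779448e-01,  9.55256053e-01,
        -1.43166941e+02],
       [ 0.00000000e+00,  0.00000000e+00,  0.00000000e+00,
         1.00000000e+00]])}
```

View pics/scene0.png

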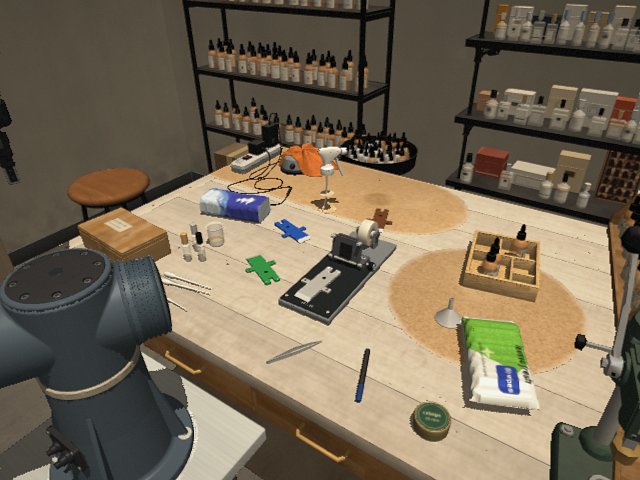

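View pics/top0.png

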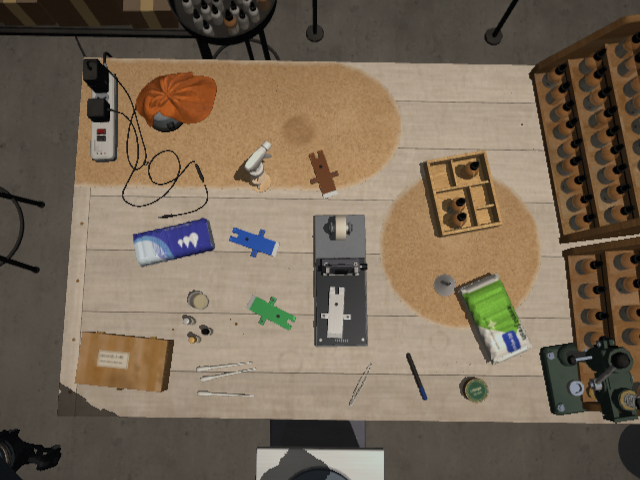

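```bash
cat > h.py <<'E'
from station import ctrl, vision, models
import numpy as np, cv2
def ray(cam,px):
    i=vision.camera_info(cam);K=i['camera_matrix'];d=np.linalg.inv(K)@np.array([px[0],px[1],1.])
    if cam=='wrist':
        s=ctrl.observe();T=i['T_tool_cam'];Rt=np.array(s['orientation']);
        return Rt@T[:3,3]+s['tcp_pos'],Rt@T[:3,:3]@d
    R=i['R'];t=i['t'];return -R.T@t,R.T@d
def onz(cam,px,z):
    o,d=ray(cam,px);return o+d*(z-o[2])/d[2]
def proj(cam,X):
    i=vision.camera_info(cam);K=i['camera_matrix']
    if cam=='wrist':
        s=ctrl.observe();T=i['T_tool_cam'];Rt=np.array(s['orientation'])
        p=T[:3,:3].T@(Rt.T@(np.array(X)-s['tcp_pos'])-T[:3,3])
    else: p=i['R']@np.array(X)+i['t']
    p=K@p;return p[:2]/p[2]
E
python3 - <<'E'
from h import *
for n in ["cutter","bridge","pin_mid","blade_mid","blade_lugs","flap_edge"]:
    for r in models.spot_point("top",n)[:3]:
        c=np.array(r['centre'])*[640,480];z={"cutter":0,"bridge":22,"pin_mid":22,"blade_mid":25,"blade_lugs":25,"flap_edge":95}[n]
        print(n,round(r['conf'],2),c.round(1),onz("top",c,z).round(1))
E
```

```text
cutter 0.8 [340.9 277.7] [576.4 -47.6   0. ]
bridge 0.83 [339.8 269.6] [595.  -43.5  22. ]
bridge 0.29 [332.8 308.2] [496.6 -26.8  22. ]
pin_mid 0.4 [338.1 312.1] [487.1 -40.3  22. ]
blade_mid 0.96 [250.4 242.9] [659.9 186.1  25. ]
blade_mid 0.89 [274.8 314.2] [479.4 119.1  25. ]
blade_mid 0.88 [320.7 169.3] [856.7   8.8  25. ]
blade_lugs 0.9 [324.  178.3] [832.7   0.   25. ]
blade_lugs 0.86 [335.3 315.4] [478.6 -33.2  25. ]
blade_lugs 0.81 [264.9 305.7] [500.3 144.6  25. ]
flap_edge 0.8 [338.7 263.9] [601.2 -37.6  95. ]
```

```bash
python3 - <<'E'
from h import *
im=cv2.imread('pics/top0.png')[200:360,290:400]
cv2.imwrite('pics/topc.png',cv2.resize(im,None,fx=3.75,fy=3.75,interpolation=cv2.INTER_CUBIC)[:600])
im=cv2.imread('pics/scene0.png')[200:340,260:420]
cv2.imwrite('pics/scenec.png',cv2.resize(im,None,fx=4,fy=4,interpolation=cv2.INTER_CUBIC))
ms=models.masks_of("top","cutter")
m=ms[0]['pixels'].astype(np.uint8);print(ms[0]['conf'],m.sum(),cv2.minAreaRect(cv2.findNonZero(m)))
for r in models.masks_of("top","blade"):
    m=r['pixels'].astype(np.uint8);print(r['conf'],m.sum(),cv2.minAreaRect(cv2.findNonZero(m)))
E
```

```text
0.96 5920 ((340.5, 280.5), (131.0, 53.0), 90.0)
0.82 843 ((336.300048828125, 312.6000061035156), (28.776723861694336, 50.91267013549805), 18.434947967529297)
0.81 731 ((254.47296142578125, 241.3378448486328), (48.126529693603516, 27.20195198059082), 35.53767776489258)
0.61 792 ((321.6922912597656, 174.53843688964844), (47.70421600341797, 27.180309295654297), 56.30992889404297)
0.59 784 ((269.5926818847656, 313.9299621582031), (48.98270797729492, 27.815452575683594), 43.45184326171875)
```

View pics/topc.png

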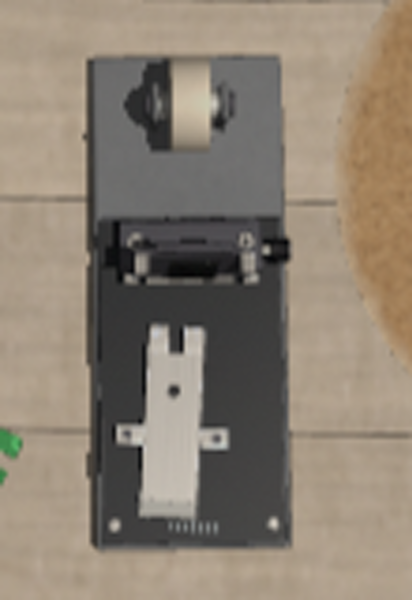

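View pics/scenec.png

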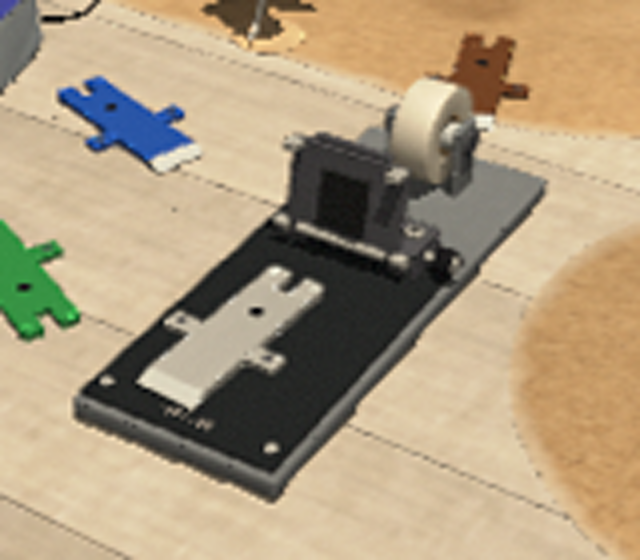

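Call:
drive_tool --series '[0,-0.6,0,-0.85,0,-0.9,0,-0.85,-0.3,-1,0,-0.85,-0.4,-1,0,-0.85,-0.45,-1,0,0,-0.45,-1,0,0,-0.45,-1,0,0,-0.45,-1,0,0]' --fingers -0.2 --force 30

```text
time_s: 1.22
tcp_pos: [253.2, 401.1, 231.6]
orientation: [[-1.0, -0.003, 0.001], [-0.003, 1.0, 0.0], [-0.001, 0.0, -1.0]]
contact_force: [0.8, -0.8, -0.2]
finger_gap: 0.6
```

Call:
drive_tool --series '[-0.45,-1,0,0,-0.45,-1,0,0,-0.45,-1,0,0,-0.45,-1,0,0,-0.45,-1,0,0,-0.45,-1,0,0,-0.45,-1,0,0,-0.45,-1,0,0]'

```text
time_s: 1.88
tcp_pos: [343.8, 201.2, 231.6]
orientation: [[-1.0, -0.002, 0.001], [-0.002, 1.0, 0.0], [-0.001, 0.0, -1.0]]
contact_force: [1.4, -0.0, -0.0]
finger_gap: 0.597
```

Call:
drive_tool --series '[-0.45,-1,0,0,-0.45,-1,0,0,-0.45,-1,0,0,-0.45,-1,0,0,-0.45,-1,0,0,-0.45,-1,0,0,-0.45,-1,0,0,-0.45,-1,0,0]'

```text
time_s: 2.55
tcp_pos: [434.2, 1.2, 231.6]
orientation: [[-1.0, -0.002, 0.001], [-0.002, 1.0, -0.0], [-0.001, -0.0, -1.0]]
contact_force: [0.8, -0.4, -0.6]
finger_gap: 0.601
```

Call:
drive_tool --series '[-0.2,-0.8,0,0,0,-0.6,0,0,0,0,0,0,0,0,0,0]'

```text
time_s: 2.88
tcp_pos: [438.8, -32.9, 231.4]
orientation: [[-1.0, -0.0, 0.0], [-0.0, 1.0, 0.0], [-0.0, 0.0, -1.0]]
contact_force: [-0.1, -0.2, 0.2]
finger_gap: 0.601
```

```bash
python3 - <<'E'
from h import *
print(ctrl.observe()['tcp_pos'])
im=vision.camera("wrist");cv2.imwrite("pics/w1.png",im[:,:,::-1])
for n in ["cutter","bridge","pin_mid","blade_mid","blade_lugs","flap_edge"]:
    for r in models.spot_point("wrist",n)[:3]:
        c=np.array(r['centre'])*[640,480];z={"cutter":0,"bridge":22,"pin_mid":22,"blade_mid":25,"blade_lugs":25,"flap_edge":95}[n]
        print(n,round(r['conf'],2),c.round(1),onz("wrist",c,z).round(1))
E
```

```text
[438.79843905 -32.85064769 231.38304163]
cutter 0.7 [310.8 328.9] [572.9 -41.3   0. ]
cutter 0.47 [306.2 413.5] [681.5 -47.1   0. ]
bridge 0.57 [310.  351.1] [586.1 -41.4  22. ]
pin_mid 0.7 [307.9 364.5] [602.  -43.5  22. ]
pin_mid 0.48 [320.5 268. ] [495.7 -30.9  22. ]
blade_mid 0.87 [318.6 272.7] [499.5 -32.8  25. ]
blade_mid 0.8 [481.5 246.2] [472.6 118.4  25. ]
blade_mid 0.27 [ 54.5 325.7] [ 556.7 -294.3   25. ]
blade_lugs 0.88 [320.5 247.2] [474.2 -31.1  25. ]
blade_lugs 0.8 [500.  260.5] [486.6 137.5  25. ]
blade_lugs 0.52 [319.6 271.2] [498.  -31.9  25. ]
flap_edge 0.56 [307.9 412.2] [600.1 -41.6  95. ]
```

View pics/w1.png

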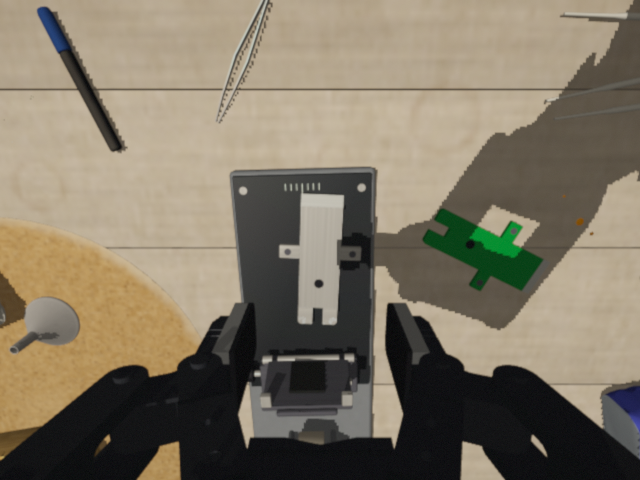

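```bash
python3 - <<'E'
from h import *
im=cv2.imread('pics/w1.png')[160:440,220:400]
cv2.imwrite('pics/w1a.png',cv2.resize(im[:150],None,fx=4,fy=4,interpolation=cv2.INTER_CUBIC))
cv2.imwrite('pics/w1b.png',cv2.resize(im[140:],None,fx=4,fy=4,interpolation=cv2.INTER_CUBIC))
E
```

```text
(no output)
```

View pics/w1a.png

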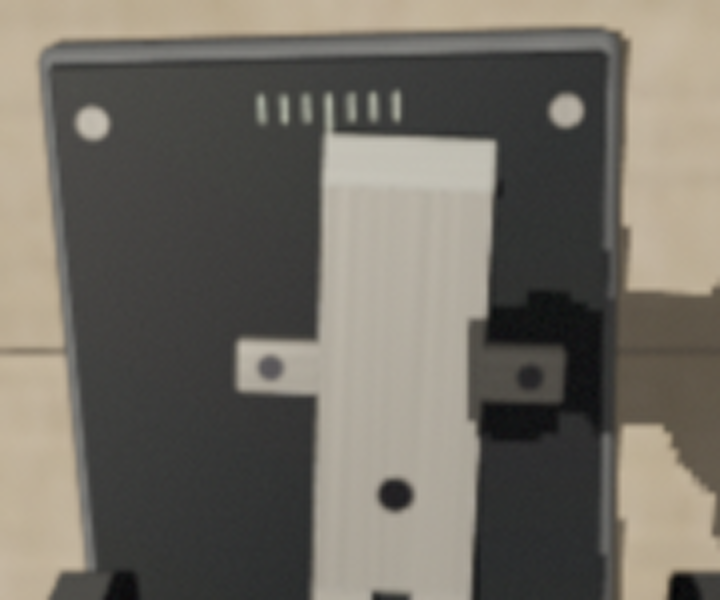

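View pics/w1b.png

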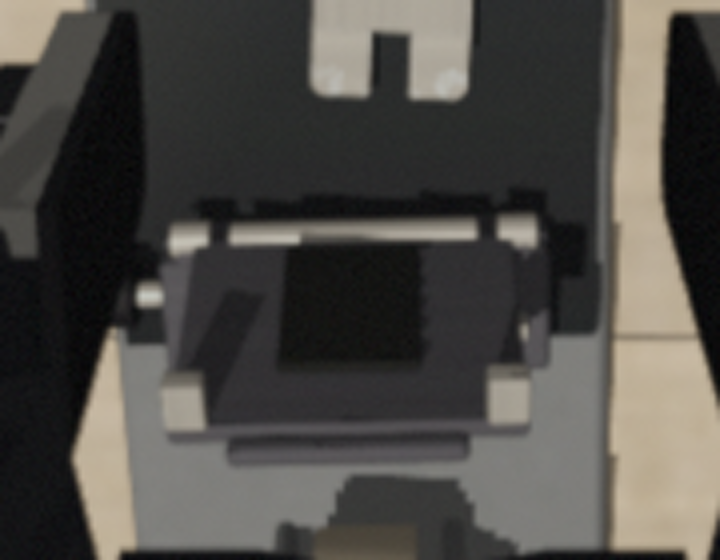

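```bash
python3 - <<'E'
from h import *
P=lambda x,y,z:onz("wrist",(220+x/4,160+y/4),z)[:2]
for n,x,y,z in [("dotR",93,123,22),("dotL",567,110,22),("cR",52,64,22),("cL",608,52,22),("tick",328,112,22),("eR2",90,560,22),("eL2",608,560,22),("b52R",125,895,22),("b52L",600,890,22),
 ("bodyR1",325,190,28),("bodyL1",490,190,28),("bodyR2",312,590,28),("bodyL2",472,590,28),("hole",395,494,28),("holeR",270,367,28),("holeL",530,377,28),("notchR",340,657,28),("notchL",440,659,28),("rearR",328,135,24),("rearL",496,141,24),("edgeR",230,450+560,92),("edgeL",470,450+560,92)]:
    print(n,P(x,y,z).round(1))
E
```

```text
dotR [ 422.4 -100.8]
dotL [419.1   5.5]
cR [ 409.3 -109.2]
cL [406.2  14.1]
tick [419.7 -48. ]
eR2 [ 529.7 -107.3]
eL2 [529.2  19.3]
b52R [ 626.  -103.4]
b52L [623.9  21.3]
bodyR1 [436.2 -48.6]
bodyL1 [436.1 -11.7]
bodyR2 [534.6 -52.8]
bodyL2 [534.5 -14.1]
hole [509.5 -32.8]
holeR [477.9 -61.8]
holeL [480.1  -1.6]
notchR [552.7 -46.2]
notchL [553.2 -21.6]
rearR [424.5 -48. ]
rearL [425.8 -10.4]
edgeR [603.  -67.9]
edgeL [602.8 -16.1]
```

Call:
drive_tool --series '[-0.34,0.04,0,0.34,-0.34,0.04,0.6,0,0,0,1,0,0,0,1,0,0,0,1,0,0,0,1,0,0,0,1,0,0,0,0.5,0]'

```text
time_s: 3.9
tcp_pos: [454.7, -29.9, 76.6]
orientation: [[-1.0, 0.031, -0.003], [0.031, 1.0, 0.001], [0.003, 0.001, -1.0]]
contact_force: [0.3, -0.7, -0.1]
finger_gap: 0.599
```

Call:
drive_tool --series '[0,0,0.6,0,0,0,0.5,0,0,0,0,0]'

```text
time_s: 4.15
tcp_pos: [454.7, -30.0, 49.5]
orientation: [[-1.0, 0.031, -0.004], [0.031, 1.0, 0.001], [0.004, 0.001, -1.0]]
contact_force: [-0.1, 0.6, -0.8]
finger_gap: 0.6
```

```bash
python3 - <<'E'
from h import *
print(ctrl.observe()['tcp_pos'],ctrl.observe()['contact_force'])
im=vision.camera("wrist");cv2.imwrite("pics/w2.png",im[:,:,::-1])
im=vision.camera("scene");cv2.imwrite("pics/s2.png",cv2.resize(im[160:360,220:460,::-1],None,fx=3,fy=3))
E
```

```text
[454.73759217 -29.9571852   49.46404387] [-0.11073094  0.55629141 -0.81146892]
```

View pics/w2.png

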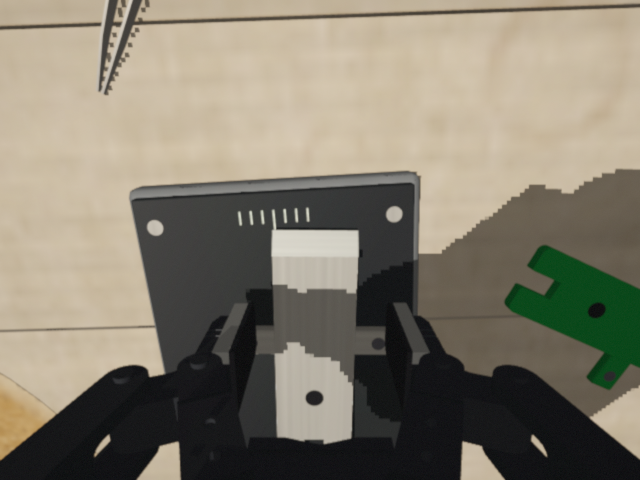

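View pics/s2.png

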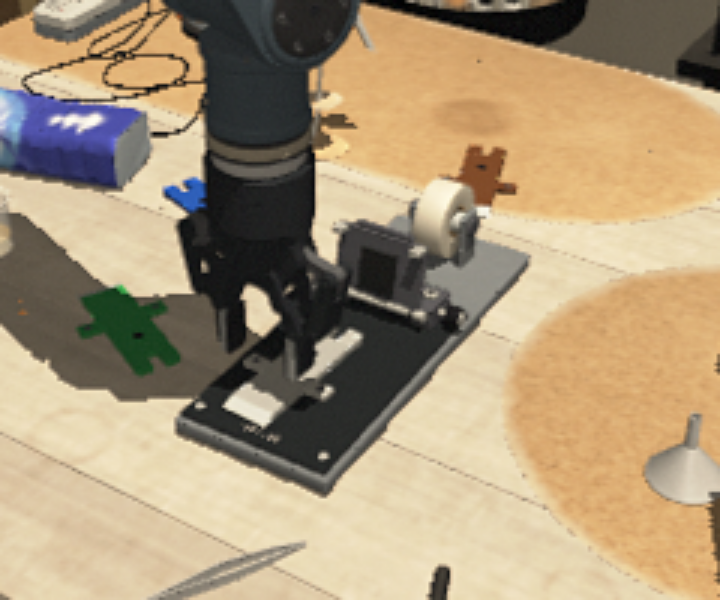

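```bash
python3 - <<'E'
from h import *
s=ctrl.observe();R=np.array(s['orientation'])
for p in [(11,25,-5),(-11,25,-5),(11,-25,-5),(-11,-25,-5),(11,25,22),(-11,25,22),(11,-25,22),(-11,-25,22)]:
    print(p,proj("wrist",s['tcp_pos']+R@np.array(p)).round())
for n in ["blade_mid","blade_lugs"]:
    for r in models.spot_point("wrist",n)[:2]:
        c=np.array(r['centre'])*[640,480]; print(n,round(r['conf'],2),c.round(1),onz("wrist",c,25).round(1))
for c in [(377,344),(314,398),(358,256),(273,254),(354,430),(276,430)]: print(c,onz("wrist",c,28).round(1))
E
```

```text
(11, 25, -5) [385. 297.]
(-11, 25, -5) [383. 348.]
(11, -25, -5) [255. 297.]
(-11, -25, -5) [257. 348.]
(11, 25, 22) [376. 272.]
(-11, 25, 22) [374. 316.]
(11, -25, 22) [264. 272.]
(-11, -25, 22) [266. 316.]
blade_mid 0.95 [610.8 317.5] [474.6 108.   25. ]
blade_mid 0.59 [316.3 373.9] [501.7 -33.8  25. ]
blade_lugs 0.79 [312.2 328.9] [476.7 -35.   25. ]
(377, 344) [484.1  -4.   28. ]
(314, 398) [514.1 -35.5  28. ]
(358, 256) [439.1 -13.1  28. ]
(273, 254) [437. -51.  28.]
(354, 430) [534.5 -15.4  28. ]
(276, 430) [533.3 -55.9  28. ]
```

Call:
drive_tool --series '[0,-0.1,0.4,0,0,0,0.4,0,0,0,0,0]'

```text
time_s: 4.6
tcp_pos: [455.8, -33.2, 31.3]
orientation: [[-0.999, 0.032, -0.0], [0.032, 0.999, -0.0], [0.0, -0.0, -1.0]]
contact_force: [-0.1, -0.4, -1.0]
finger_gap: 0.602
```

Call:
drive_tool --series '[0,0,0.08,0,0,0,0.08,0,0,0,0,0]'

```text
time_s: 4.85
tcp_pos: [456.0, -33.2, 27.7]
orientation: [[-0.999, 0.032, 0.001], [0.032, 0.999, -0.0], [-0.001, -0.0, -1.0]]
contact_force: [0.2, 0.2, -0.2]
finger_gap: 0.601
```

Call:
drive_tool --series '[0,0,0.06,0,0,0,0.06,0,0,0,0,0]'

```text
time_s: 5.1
tcp_pos: [455.7, -33.2, 24.3]
orientation: [[-0.999, 0.032, 0.0], [0.032, 0.999, -0.0], [-0.0, -0.0, -1.0]]
contact_force: [-0.7, -0.5, 0.6]
finger_gap: 0.595
```

Call:
drive_tool --series '[0,0,0.08,0,0,0,0.04,0,0,0,0,0]'

```text
time_s: 5.35
tcp_pos: [455.6, -33.1, 21.1]
orientation: [[-0.999, 0.032, -0.0], [0.032, 0.999, 0.0], [0.0, 0.0, -1.0]]
contact_force: [0.5, 0.4, 0.0]
finger_gap: 0.603
```

Call:
drive_tool --series '[0,0,0.04,0,0,0,0.04,0,0,0,0,0]'

```text
time_s: 5.6
tcp_pos: [455.6, -33.1, 19.1]
orientation: [[-0.999, 0.032, -0.0], [0.032, 0.999, 0.0], [0.0, 0.0, -1.0]]
contact_force: [0.1, -0.3, -0.8]
finger_gap: 0.602
```

Call:
drive_tool --series '[0,0,0.04,0,0,0,0,0]'

```text
time_s: 5.77
tcp_pos: [455.7, -33.2, 18.8]
orientation: [[-0.999, 0.032, 0.0], [0.032, 0.999, -0.0], [-0.0, -0.0, -1.0]]
contact_force: [-1.2, -0.1, 4.8]
finger_gap: 0.596
```

Call:
drive_tool --series '[0,0,0.04,0,0,0,0,0]'

```text
time_s: 5.93
tcp_pos: [455.7, -33.1, 18.7]
orientation: [[-0.999, 0.032, 0.001], [0.032, 0.999, -0.0], [-0.001, -0.0, -1.0]]
contact_force: [-2.0, -0.4, 15.6]
finger_gap: 0.599
```

Call:
drive_tool --series '[0,0,0.04,0,0,0,0,0]'

```text
time_s: 6.1
tcp_pos: [455.8, -33.1, 18.7]
orientation: [[-0.999, 0.032, 0.002], [0.032, 0.999, -0.001], [-0.002, -0.001, -1.0]]
contact_force: [-3.2, -0.1, 24.9]
finger_gap: 0.605
```

Call:
drive_tool --series '[0,0,-0.18,0,0,0,0,0]'

```text
time_s: 6.27
tcp_pos: [456.2, -33.3, 21.7]
orientation: [[-0.999, 0.032, 0.002], [0.032, 0.999, -0.001], [-0.002, -0.001, -1.0]]
contact_force: [1.5, 0.6, -0.3]
finger_gap: 0.603
```

Call:
drive_tool --series '[0,0,0,0,0,0,0,0,0,0,0,0,0,0,0,0]' --fingers 1 --force 30

```text
time_s: 6.6
tcp_pos: [455.9, -33.2, 21.0]
orientation: [[-0.999, 0.032, 0.0], [0.032, 0.999, -0.0], [-0.0, -0.0, -1.0]]
contact_force: [-0.3, -0.5, 7.8]
finger_gap: 0.43
```

Call:
drive_tool --series '[0,0,-0.03,0,0,0,0,0]'

```text
time_s: 6.77
tcp_pos: [455.7, -33.1, 21.2]
orientation: [[-0.999, 0.032, -0.0], [0.032, 0.999, 0.0], [0.0, 0.0, -1.0]]
contact_force: [0.1, -0.9, -1.1]
finger_gap: 0.43
```

Call:
drive_tool --series '[-0.1,0,0,-0.3,-0.1,0,0,-0.3,0,0,0,0,0,0,0,0]'

```text
time_s: 7.1
tcp_pos: [460.2, -33.0, 21.1]
orientation: [[-1.0, -0.028, -0.001], [-0.028, 1.0, 0.0], [0.001, 0.0, -1.0]]
contact_force: [-1.0, 0.3, -0.3]
finger_gap: 0.433
```

```bash
python3 - <<'E'
from h import *
s=ctrl.observe();print(s['tcp_pos'],s['contact_force'],s['torque'],np.array(s['orientation'])[1,0])
im=vision.camera("wrist");cv2.imwrite("pics/w3.png",im[:,:,::-1])
c=cv2.imread("pics/w3.png")[170:470,120:440];cv2.imwrite("pics/w3a.png",cv2.resize(c,None,fx=2,fy=2,interpolation=cv2.INTER_CUBIC))
E
```

```text
[460.2236138  -33.02626941  21.1252793 ] [-0.97803664  0.30683338 -0.29264917] [ 0.02519963  0.05971524 -0.03547685] -0.02756879317982604
```

View pics/w3a.png

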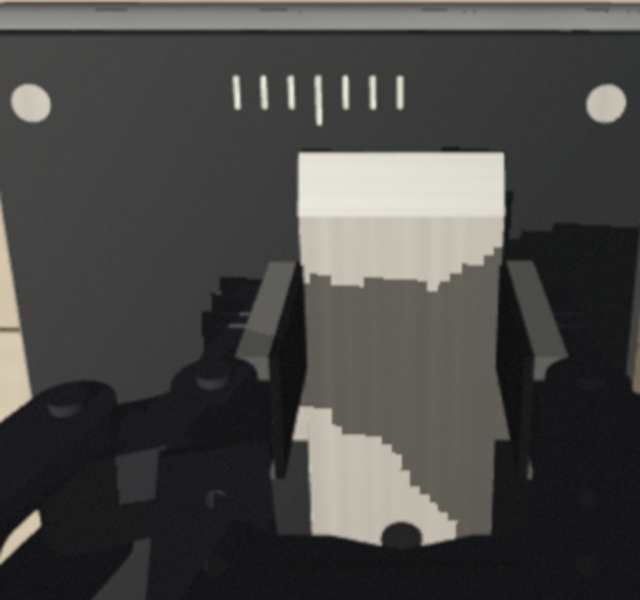

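```bash
python3 - <<'E'
from h import *
s=ctrl.observe();R=np.array(s['orientation'])
for n,c,z in [("dotR",(31,103),22),("dotL",(606,103),22),("tick",(319,100),22),("rearR",(299,154),23),("rearL",(505,154),23),("b1R",(300,216),28),("b1L",(504,216),28),("b2R",(309,480),28),("b2L",(495,480),28),("hole",(401,537),28)]:
    w=onz("wrist",(120+c[0]/2,170+c[1]/2),z); print(n,w.round(1),(R.T@(w-s['tcp_pos'])).round(1))
E
```

```text
dotR [ 422.5 -102.6   22. ] [ 39.7 -68.5  -0.8]
dotL [419.5   4.   22. ] [39.8 38.2 -0.8]
tick [420.4 -49.2  22. ] [ 40.3 -15.   -0.8]
rearR [430.7 -52.9  23. ] [ 30.1 -19.   -1.8]
rearL [429.6 -14.2  23. ] [30.1 19.7 -1.8]
b1R [441.2 -52.2  28. ] [ 19.6 -18.6  -6.8]
b1L [440.2 -14.3  28. ] [19.6 19.3 -6.8]
b2R [500.1 -50.9  28. ] [-39.3 -18.9  -6.9]
b2L [499.1 -12.3  28. ] [-39.3  19.7  -6.9]
hole [514.2 -31.4  28. ] [-53.9   0.2  -6.9]
```

Call:
drive_tool --series '[-0.3,-0.31,0,0,-0.3,-0.3,0,0,-0.3,0,0,0,-0.3,0,0,0,0,0,0,0]'

```text
time_s: 7.57
tcp_pos: [494.5, -48.7, 21.7]
orientation: [[-1.0, -0.028, 0.005], [-0.028, 1.0, -0.001], [-0.004, -0.002, -1.0]]
contact_force: [0.1, -0.6, -0.9]
finger_gap: 0.431
```

```bash
python3 - <<'E'
from h import *
s=ctrl.observe();R=np.array(s['orientation']);print(s['tcp_pos'],s['contact_force'],s['torque'],R[1,0])
im=vision.camera("wrist");cv2.imwrite("pics/w4.png",im[:,:,::-1])
im=vision.camera("scene");cv2.imwrite("pics/s4.png",cv2.resize(im[180:340,240:440,::-1],None,fx=3.5,fy=3.5))
E
```

```text
[494.51433693 -48.67121322  21.67680586] [ 0.09077703 -0.56344016 -0.87173196] [ 0.05685057  0.01425193 -0.06089484] -0.027709596954265097
```

View pics/w4.png

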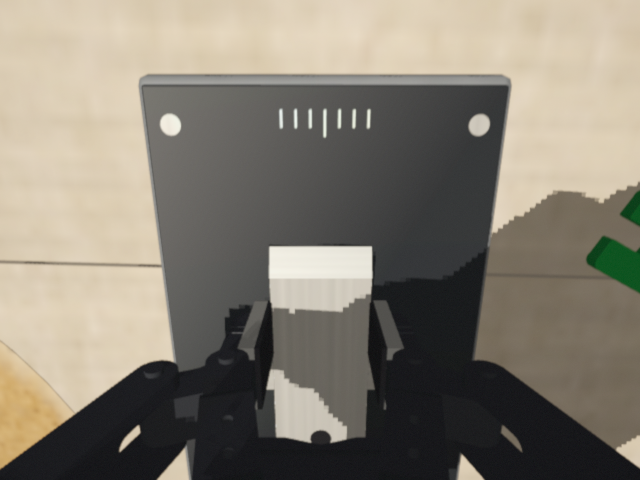

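View pics/s4.png

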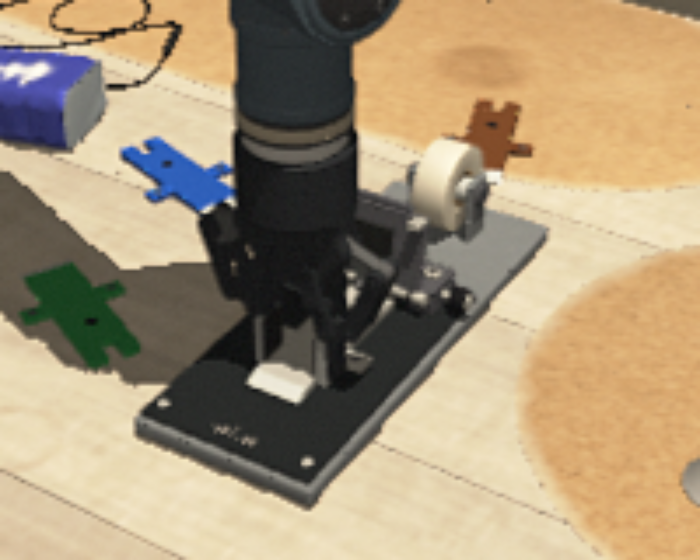

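Call:
drive_tool --series '[-0.1,0,0,0,-0.08,0,0,0,0,0,0,0]'

```text
time_s: 7.92
tcp_pos: [495.9, -47.4, 21.6]
orientation: [[-1.0, -0.028, 0.0], [-0.028, 1.0, -0.0], [-0.0, -0.0, -1.0]]
contact_force: [0.4, -0.5, -1.7]
finger_gap: 0.432
```

Call:
drive_tool --series '[-0.08,0,0,0,-0.08,0,0,0,0,0,0,0]'

```text
time_s: 8.17
tcp_pos: [500.3, -47.5, 21.6]
orientation: [[-1.0, -0.028, 0.001], [-0.028, 1.0, -0.0], [-0.001, -0.0, -1.0]]
contact_force: [0.6, -0.1, -1.5]
finger_gap: 0.434
```

```bash
cat > o.py <<'E'
from h import *
s=ctrl.observe();R=np.array(s['orientation']);print(s['tcp_pos'].round(2),"F",(R.T@s['contact_force']).round(2),"T",(R.T@s['torque']).round(3),s['finger_gap'],"yaw",-R[1,0].round(4),"tilt",R[:2,2].round(4))
E
python3 o.py
```

```text
[500.26 -47.48  21.6 ] F [-0.61 -0.08  1.5 ] T [0.036 0.021 0.018] 0.4340417639205945 yaw 0.0283 tilt [ 0.0009 -0.0003]
```

Call:
drive_tool --series '[-0.08,0,0,0,-0.08,0,0,0,0,0,0,0,0,0,0,0]'

```text
time_s: 8.5
tcp_pos: [503.2, -47.2, 21.4]
orientation: [[-1.0, -0.028, -0.001], [-0.028, 1.0, 0.0], [0.001, 0.0, -1.0]]
contact_force: [-1.3, -0.5, 0.1]
finger_gap: 0.433
```

Call:
drive_tool --series '[-0.08,0,0,0,0,0,0,0,0,0,0,0]'

```text
time_s: 8.75
tcp_pos: [503.4, -46.9, 21.2]
orientation: [[-1.0, -0.028, -0.005], [-0.028, 1.0, 0.001], [0.005, 0.001, -1.0]]
contact_force: [-4.2, -3.0, 0.4]
finger_gap: 0.434
```

```bash
python3 o.py
```

```text
[503.4  -46.89  21.22] F [ 4.24 -2.92 -0.42] T [0.319 0.775 0.137] 0.43387283782374486 yaw 0.0281 tilt [-0.0049  0.0011]
```

Call:
drive_tool --series '[-0.04,0,0,0,0,0,0,0,0,0,0,0]'

```text
time_s: 9.0
tcp_pos: [503.4, -46.8, 21.2]
orientation: [[-1.0, -0.028, -0.007], [-0.028, 1.0, 0.001], [0.007, 0.002, -1.0]]
contact_force: [-6.3, -2.3, 0.6]
finger_gap: 0.43
```

```bash
python3 o.py
```

```text
[503.4  -46.76  21.15] F [ 6.4  -2.14 -0.58] T [0.46  1.009 0.178] 0.4295221470827407 yaw 0.028 tilt [-0.0069  0.0015]
```

Call:
drive_tool --series '[-0.04,0,0,0,0,0,0,0,0,0,0,0]'

```text
time_s: 9.25
tcp_pos: [503.4, -46.7, 21.2]
orientation: [[-1.0, -0.028, -0.009], [-0.028, 1.0, 0.002], [0.009, 0.002, -1.0]]
contact_force: [-8.3, -4.1, 1.5]
finger_gap: 0.431
```

```bash
python3 o.py
```

```text
[503.43 -46.71  21.15] F [ 8.45 -3.86 -1.46] T [0.632 1.286 0.218] 0.431124554508969 yaw 0.0281 tilt [-0.0088  0.0017]
```

```bash
cat > avg.py <<'E'
from h import *
F=[];T=[]
for k in range(8):
    s=ctrl.observe();R=np.array(s['orientation']);F.append(R.T@s['contact_force']);T.append(R.T@s['torque']);vision.camera("wrist")
F=np.array(F);T=np.array(T);print("F",F.mean(0).round(2),F.std(0).round(2),"T",T.mean(0).round(3),T.std(0).round(3),s['tcp_pos'].round(2))
f=F.mean(0);t=T.mean(0);print("y",(-.097*f[1]-t[2])/f[0]*1000)
E
python3 avg.py
```

```text
F [ 8.08 -3.24 -1.79] [0.28 0.56 0.47] T [0.654 1.295 0.224] [0.02  0.04  0.026] [503.48 -46.71  21.15]
y 11.14774803111851
```

Call:
drive_tool --series '[0,0.04,0,0,0,0.04,0,0,0,0.04,0,0,0,0,0,0]' --force 50

```text
time_s: 9.98
tcp_pos: [506.0, -43.4, 21.3]
orientation: [[-1.0, -0.029, -0.003], [-0.029, 1.0, 0.001], [0.003, 0.001, -1.0]]
contact_force: [-4.1, 2.0, -1.4]
finger_gap: 0.424
```

```bash
python3 o.py
```

```text
[506.04 -43.4   21.34] F [4.03 2.16 1.4 ] T [-0.254  0.688 -0.214] 0.42415860577618547 yaw 0.0288 tilt [-0.0031  0.0011]
```

Call:
drive_tool --series '[0,0.04,0,0,0,0.04,0,0,0,0,0,0]'

```text
time_s: 10.23
tcp_pos: [509.4, -42.4, 21.8]
orientation: [[-1.0, -0.028, 0.004], [-0.028, 1.0, -0.001], [-0.004, -0.001, -1.0]]
contact_force: [0.2, 0.9, -2.3]
finger_gap: 0.426
```

```bash
python3 o.py
```

```text
[509.43 -42.43  21.79] F [-0.22  0.88  2.34] T [-0.145  0.08  -0.129] 0.42568010680235113 yaw 0.0282 tilt [ 0.0039 -0.001 ]
```

Call:
drive_tool --series '[-0.1,0,0.02,0,-0.1,0,0,0,-0.1,0,0,0,0,0,0,0]'

```text
time_s: 10.57
tcp_pos: [516.4, -42.2, 21.2]
orientation: [[-1.0, -0.028, 0.002], [-0.028, 1.0, -0.001], [-0.002, -0.001, -1.0]]
contact_force: [-0.3, 1.6, 0.6]
finger_gap: 0.426
```

```bash
python3 o.py
```

```text
[516.35 -42.2   21.25] F [ 0.24  1.57 -0.57] T [-0.178  0.078 -0.081] 0.4257426489355087 yaw 0.0282 tilt [ 0.0022 -0.0005]
```

Call:
drive_tool --series '[-0.1,0,0,0,-0.08,0,0,0,0,0,0,0,0,0,0,0]'

```text
time_s: 10.9
tcp_pos: [518.9, -41.8, 21.2]
orientation: [[-1.0, -0.028, -0.001], [-0.028, 1.0, 0.0], [0.001, 0.0, -1.0]]
contact_force: [-3.2, -0.3, 4.4]
finger_gap: 0.425
```

```bash
python3 o.py
```

```text
[518.93 -41.81  21.22] F [ 3.16 -0.21 -4.42] T [0.169 0.735 0.012] 0.4253384984336764 yaw 0.0281 tilt [-0.0011  0.0002]
```

Call:
drive_tool --series '[-0.1,0,0,0,-0.1,0,0,0,0,0,0,0,0,0,0,0]'

```text
time_s: 11.23
tcp_pos: [519.0, -41.7, 21.2]
orientation: [[-1.0, -0.029, -0.011], [-0.029, 1.0, 0.001], [0.011, 0.001, -1.0]]
contact_force: [-13.2, -5.5, 11.8]
finger_gap: 0.425
```

```bash
python3 o.py;python3 - <<'E'
from h import *
im=vision.camera("wrist");cv2.imwrite("pics/w5.png",im[:,:,::-1])
c=im[60:460,120:520,::-1];cv2.imwrite("pics/w5a.png",cv2.resize(c,None,fx=1.5,fy=1.5,interpolation=cv2.INTER_CUBIC))
E
```

```text
[519.   -41.74  21.2 ] F [ 13.5   -5.14 -11.61] T [1.113 2.17  0.165] 0.42542956119851855 yaw 0.0294 tilt [-0.0113  0.001 ]
```

View pics/w5a.png

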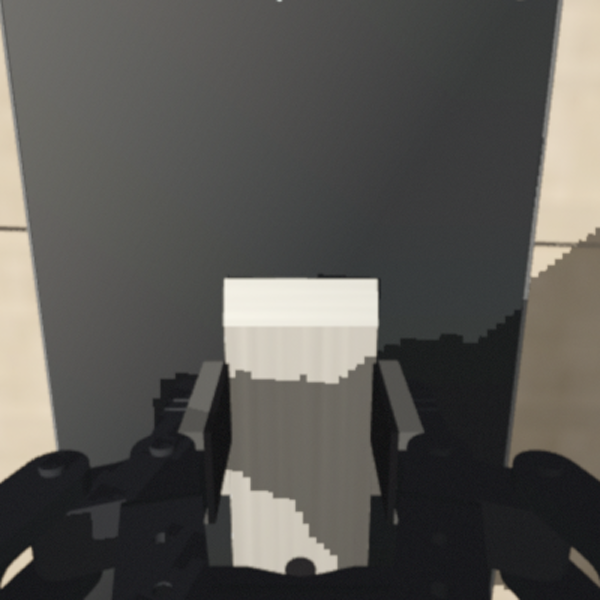

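Call:
drive_tool --series '[0.08,0,0,0,0.08,0,0,0,0,0,0,0,0,0,0,0]'

```text
time_s: 11.62
tcp_pos: [518.9, -41.8, 21.2]
orientation: [[-1.0, -0.028, -0.003], [-0.028, 1.0, 0.0], [0.003, 0.0, -1.0]]
contact_force: [-6.6, -1.2, 7.1]
finger_gap: 0.425
```

```bash
python3 o.py
```

```text
[518.93 -41.78  21.22] F [ 6.69 -1.02 -7.08] T [0.427 1.082 0.024] 0.42475509455913985 yaw 0.0283 tilt [-0.003   0.0004]
```

Call:
drive_tool --series '[0,0,0,0,0,0,0,0,0,0,0,0,0,0,0,0]' --fingers -0.2

```text
time_s: 11.95
tcp_pos: [521.8, -42.1, 21.1]
orientation: [[-1.0, -0.028, 0.002], [-0.028, 1.0, -0.001], [-0.002, -0.001, -1.0]]
contact_force: [0.4, -1.2, -1.2]
finger_gap: 0.6
```

Call:
drive_tool --series '[0,0,-0.2,0,0,0,-0.6,0,0.2,0,-1,0,0.5,0,-1,0,0.5,0,-1,0,0.5,0,-1,0,0,0,-1,0,0,0,0,0]'

```text
time_s: 12.62
tcp_pos: [480.3, -43.7, 170.5]
orientation: [[-1.0, -0.028, 0.009], [-0.028, 1.0, -0.003], [-0.009, -0.003, -1.0]]
contact_force: [0.1, -0.3, -0.2]
finger_gap: 0.602
```

```bash
python3 o.py;python3 - <<'E'
from h import *
im=vision.camera("wrist");cv2.imwrite("pics/w6.png",im[:,:,::-1])
im=vision.camera("scene");cv2.imwrite("pics/s6.png",cv2.resize(im[180:340,240:440,::-1],None,fx=3.5,fy=3.5))
for n in ["blade_mid","blade_lugs","flap_edge","bridge"]:
    for r in models.spot_point("wrist",n)[:2]:
        c=np.array(r['centre'])*[640,480];z={"bridge":22,"flap_edge":95}.get(n,25); print(n,round(r['conf'],2),c.round(1),onz("wrist",c,z).round(1))
E
```

```text
[480.33 -43.67 170.52] F [-0.1  -0.31  0.21] T [-0.022 -0.011  0.031] 0.6015136266615368 yaw 0.0282 tilt [ 0.0091 -0.0029]
blade_mid 0.9 [324.9 322.3] [556.8 -37.1  25. ]
blade_mid 0.64 [527.  226.8] [473.2 110.7  25. ]
blade_lugs 0.68 [323.8 295.1] [531.9 -38.5  25. ]
blade_lugs 0.59 [552.2 236.9] [479.6 130.9  25. ]
flap_edge 0.77 [316.7 419.9] [588.9 -41.9  95. ]
bridge 0.45 [324.  317.2] [551.7 -37.5  22. ]
```

View pics/w6.png

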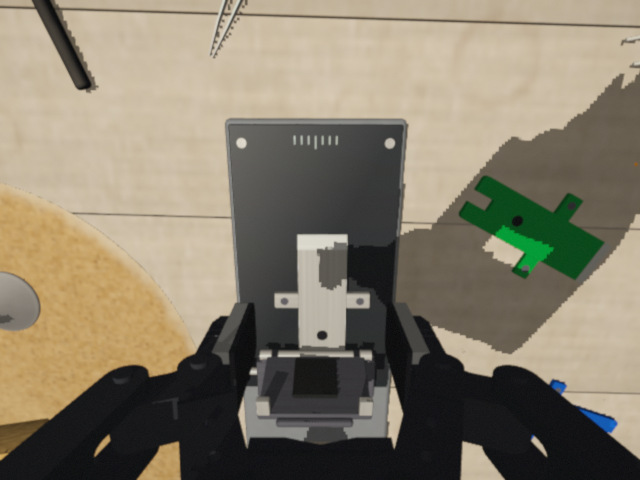

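View pics/s6.png

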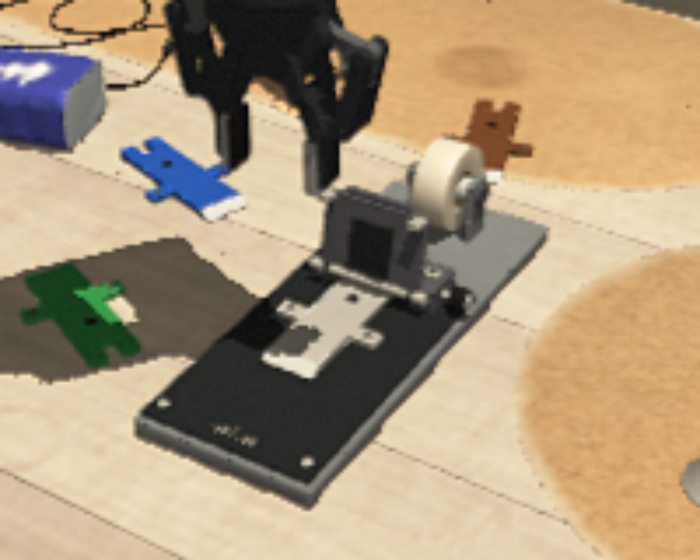

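Call:
drive_tool --series '[-0.8,-0.06,0,0,-0.8,0,0,0,-0.8,0,0,0,-0.8,0,0,0,-0.8,0,0,0,-0.8,0,0,0,-0.8,0,0,0,-0.64,0,0,0]' --fingers 1

```text
time_s: 13.58
tcp_pos: [635.0, -39.9, 164.2]
orientation: [[-1.0, -0.028, -0.002], [-0.028, 1.0, 0.001], [0.002, 0.001, -1.0]]
contact_force: [0.5, -0.6, -1.2]
finger_gap: 0.002
```

Call:
drive_tool --series '[0,0,0,0,0,0,0,0,0,0,0,0]'

```text
time_s: 13.83
tcp_pos: [632.4, -39.8, 164.6]
orientation: [[-1.0, -0.028, -0.004], [-0.028, 1.0, 0.001], [0.004, 0.001, -1.0]]
contact_force: [-0.7, 0.7, -0.0]
finger_gap: 0.004
```

```bash
python3 o.py;python3 - <<'E'
from h import *
im=vision.camera("wrist");cv2.imwrite("pics/w7.png",im[:,:,::-1])
im=vision.camera("scene");cv2.imwrite("pics/s7.png",cv2.resize(im[140:300,260:460,::-1],None,fx=3.5,fy=3.5))
E
```

```text
[632.39 -39.78 164.6 ] F [0.64 0.73 0.04] T [0.035 0.012 0.091] 0.003774904482433208 yaw 0.0283 tilt [-0.0038  0.0008]
```

View pics/w7.png

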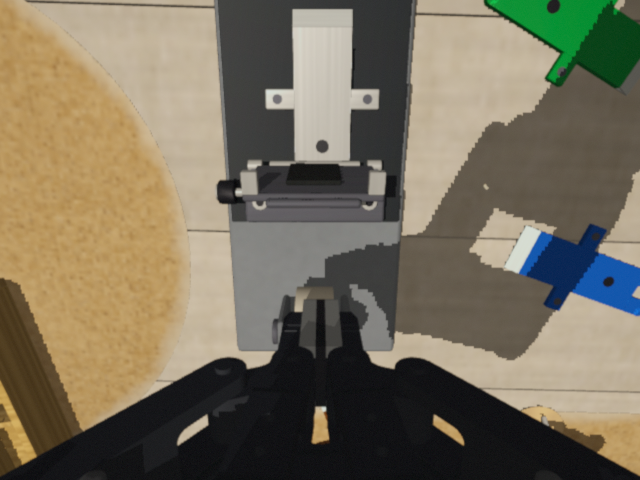

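View pics/s7.png

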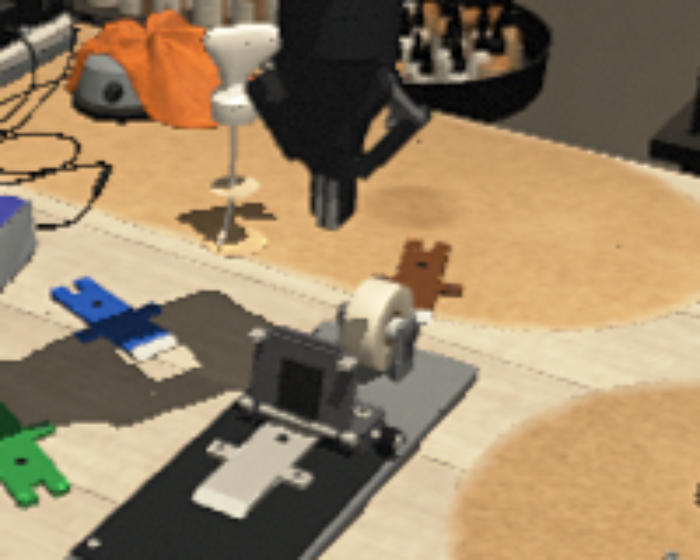

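```bash
python3 - <<'E'
from h import *
for c,z in [((310,219),95),((310,200),95),((318,290),86),((318,296),86)]: print(c,onz("wrist",c,z).round(1))
print(proj("wrist",(612,-41,95)),proj("wrist",(624,-41,85)),proj("wrist",(669,-41,70)))
E
```

```text
(310, 219) [608.8 -46.2  95. ]
(310, 200) [598.1 -46.4  95. ]
(318, 290) [655.3 -40.6  86. ]
(318, 296) [659.3 -40.4  86. ]
[319.1826125  224.87804461] [318.66469296 240.44195916] [316.9035754  299.31909804]
```

Call:
drive_tool --series '[-0.1,0,0.5,0,0,0,0.7,0,0,0,0.7,0,0,0,0.7,0,0,0,0.5,0,0,0,0.2,0,0,0,0,0,0,0,0,0]'

```text
time_s: 14.6
tcp_pos: [636.6, -40.1, 83.6]
orientation: [[-1.0, -0.028, 0.0], [-0.028, 1.0, -0.0], [-0.0, -0.0, -1.0]]
contact_force: [0.1, -0.5, 0.2]
finger_gap: 0.002
```

Call:
drive_tool --series '[0.2,0,0,0,0.2,0,0,0,0.3,0,0,0,0.3,0,0,0,0,0,0,0]'

```text
time_s: 15.02
tcp_pos: [609.8, -40.7, 84.1]
orientation: [[-1.0, -0.028, -0.001], [-0.028, 1.0, 0.0], [0.001, 0.0, -1.0]]
contact_force: [-0.6, -0.1, -0.1]
finger_gap: 0.001
```

```bash
python3 o.py;python3 - <<'E'
from h import *
im=vision.camera("wrist");cv2.imwrite("pics/w8.png",im[:,:,::-1])
im=vision.camera("scene");cv2.imwrite("pics/s8.png",cv2.resize(im[140:300,260:460,::-1],None,fx=3.5,fy=3.5))
E
```

```text
[609.79 -40.68  84.12] F [ 0.58 -0.13  0.06] T [ 0.031 -0.015  0.033] 0.0010472871409991573 yaw 0.028 tilt [-0.0009  0.0001]
```

View pics/s8.png

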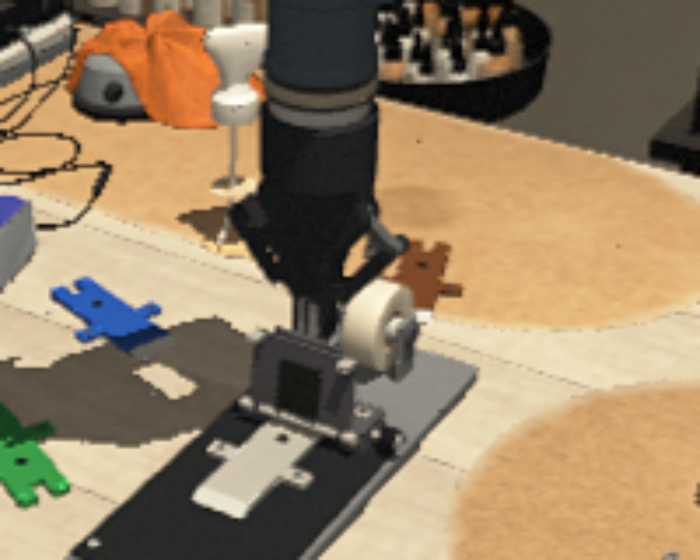

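Call:
drive_tool --series '[0.3,0,0,0,0.3,0,0,0,0.3,0,0,0,0.3,0,0,0,0,0,0,0,0,0,0,0]'

```text
time_s: 15.62
tcp_pos: [580.0, -41.4, 83.3]
orientation: [[-1.0, -0.028, -0.003], [-0.028, 1.0, 0.001], [0.002, 0.001, -1.0]]
contact_force: [0.5, 0.3, 0.3]
finger_gap: -0.004
```

```bash
python3 o.py;python3 - <<'E'
from h import *
im=vision.camera("wrist");cv2.imwrite("pics/w9.png",im[:,:,::-1])
im=vision.camera("scene");cv2.imwrite("pics/s9.png",cv2.resize(im[140:300,260:460,::-1],None,fx=3.5,fy=3.5))
E
```

```text
[580.04 -41.37  83.32] F [-0.46  0.33 -0.29] T [-0.028  0.001  0.019] -0.0039206966647889465 yaw 0.028 tilt [-0.0025  0.0006]
```

View pics/s9.png

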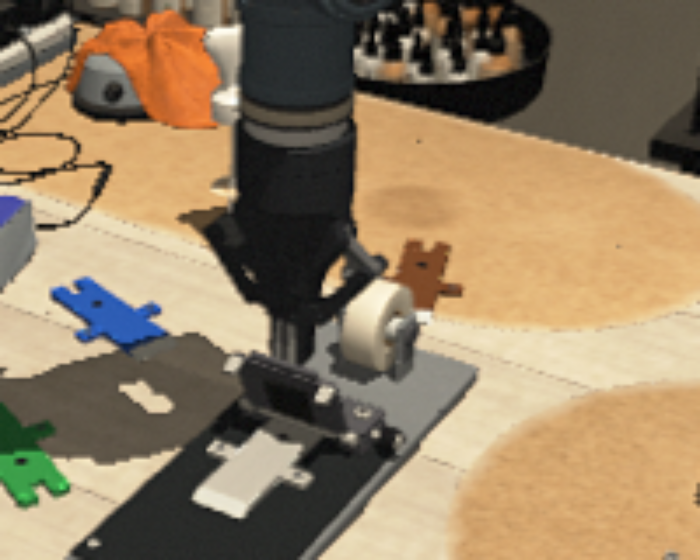

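View pics/w9.png

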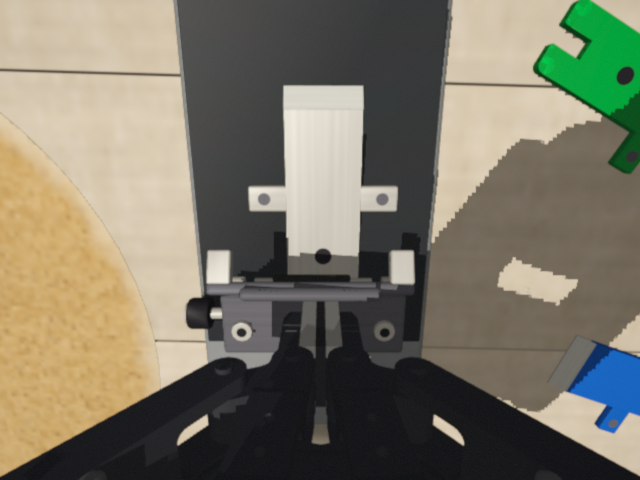

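Call:
drive_tool --series '[0.24,0,0.06,0,0.24,0,0.12,0,0.24,0,0.18,0,0.2,0,0.24,0,0.16,0,0.24,0,0.12,0,0.24,0,0,0,0,0]'

```text
time_s: 16.3
tcp_pos: [549.3, -42.0, 54.9]
orientation: [[-1.0, -0.028, -0.004], [-0.028, 1.0, 0.001], [0.004, 0.001, -1.0]]
contact_force: [0.1, -1.3, 0.5]
finger_gap: 0.002
```

```bash
python3 o.py;python3 - <<'E'
from h import *
im=vision.camera("scene");cv2.imwrite("pics/s10.png",cv2.resize(im[160:320,260:460,::-1],None,fx=3.5,fy=3.5))
E
```

```text
[549.28 -42.01  54.9 ] F [-0.04 -1.28 -0.51] T [ 0.009 -0.055  0.061] 0.002367474016411576 yaw 0.0278 tilt [-0.0043  0.0013]
```

View pics/s10.png

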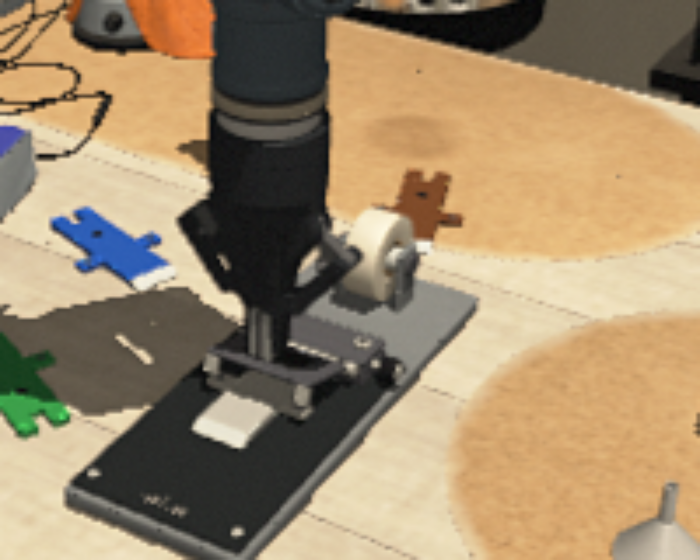

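Flap is about 25° from shut. Press down slowly.

Call:
drive_tool --series '[0.06,0,0.16,0,0.05,0,0.16,0,0,0,0.14,0,0,0,0.1,0,0,0,0,0]'

```text
time_s: 16.77
tcp_pos: [548.5, -42.4, 41.9]
orientation: [[-1.0, -0.028, -0.001], [-0.028, 1.0, 0.0], [0.001, 0.0, -1.0]]
contact_force: [-0.3, 0.6, 1.0]
finger_gap: -0.001
```

Call:
drive_tool --series '[0,0,0.06,0,0,0,0.06,0,0,0,0,0]'

```text
time_s: 17.02
tcp_pos: [548.7, -42.5, 40.1]
orientation: [[-1.0, -0.028, -0.0], [-0.028, 1.0, -0.0], [0.0, -0.0, -1.0]]
contact_force: [-1.4, 0.2, 3.8]
finger_gap: -0.001
```

```bash
python3 o.py
```

```text
[548.75 -42.46  40.06] F [ 1.42  0.29 -3.82] T [-0.025  0.218 -0.022] -0.0008369267929951404 yaw 0.0283 tilt [-0.0001 -0.    ]
```

Call:
drive_tool --series '[0,0,0.04,0,0,0,0.04,0,0,0,0,0,0,0,0,0]'

```text
time_s: 17.35
tcp_pos: [548.8, -42.5, 39.9]
orientation: [[-1.0, -0.029, 0.001], [-0.029, 1.0, -0.0], [-0.001, -0.0, -1.0]]
contact_force: [-3.7, 1.6, 18.1]
finger_gap: 0.002
```

Call:
drive_tool --series '[0,0,-0.2,0,0,0,-0.5,0,0.3,0,-1,0,0.6,0,-1,0,0.8,0,-1,0,0.8,0,-1,0,0.6,0,-1,0,0,0,0,0]'

```text
time_s: 18.02
tcp_pos: [470.4, -44.7, 183.6]
orientation: [[-1.0, -0.028, 0.004], [-0.028, 1.0, -0.002], [-0.004, -0.002, -1.0]]
contact_force: [0.0, -0.6, -0.2]
finger_gap: 0.0
```

Call:
drive_tool --series '[0,0,0,0,0,0,0,0]'

```text
time_s: 18.18
tcp_pos: [472.0, -44.8, 179.9]
orientation: [[-1.0, -0.028, 0.001], [-0.028, 1.0, -0.0], [-0.001, -0.0, -1.0]]
contact_force: [0.2, -0.4, -0.4]
finger_gap: -0.0
```

```bash
python3 o.py;python3 - <<'E'
from h import *
im=vision.camera("wrist");cv2.imwrite("pics/w11.png",im[:,:,::-1])
im=vision.camera("scene");cv2.imwrite("pics/s11.png",cv2.resize(im[160:320,260:460,::-1],None,fx=3.5,fy=3.5))
for n in ["blade_mid","blade_lugs","flap_edge","bridge"]:
    for r in models.spot_point("wrist",n)[:2]:
        c=np.array(r['centre'])*[640,480];z={"bridge":22,"flap_edge":39.5}.get(n,25); print(n,round(r['conf'],2),c.round(1),onz("wrist",c,z).round(1))
E
```

```text
[471.98 -44.81 179.93] F [-0.14 -0.45  0.43] T [-0.003  0.016  0.046] -0.00048577187680696495 yaw 0.0281 tilt [ 0.0013 -0.0003]
blade_mid 0.75 [519.6 235.4] [476.2 111.8  25. ]
blade_lugs 0.94 [324.1 298.2] [534.  -39.5  25. ]
blade_lugs 0.85 [545.1 251.2] [488.4 134.3  25. ]
flap_edge 0.75 [320.4 294.7] [524.5 -42.8  39.5]
flap_edge 0.69 [ 16.9 310.7] [ 545.1 -282.3   39.5]
```

View pics/w11.png

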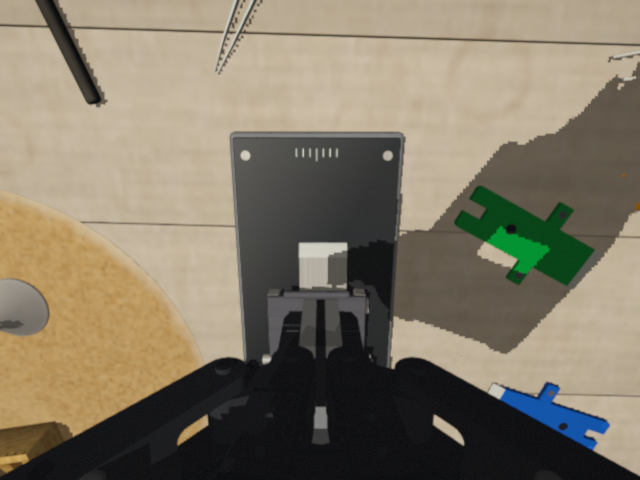

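View pics/s11.png

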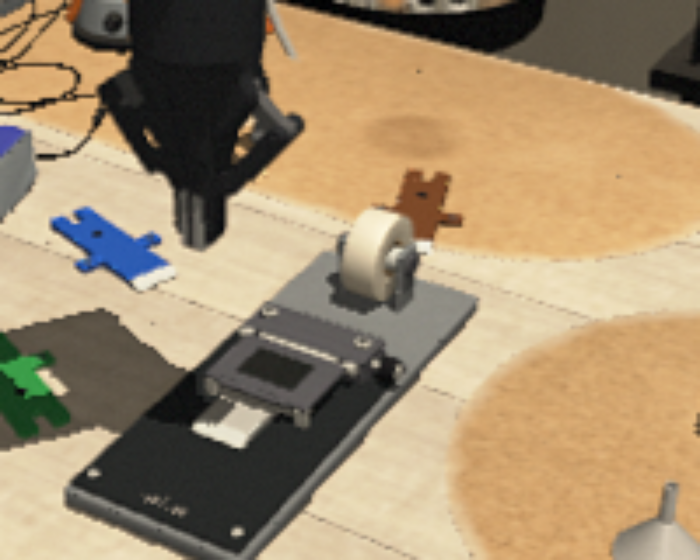

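```bash
python3 -c "
from station import ctrl
print(ctrl.finish_job())"
```

```text
the job is handed in; nothing more can be done
None
```

The blade is in the cutter with its notch over the pin, and the clamp flap is shut. I handed the job in after about 18 s of robot time; it reports no verdict.

- **Finding the pin:** I gripped the blade behind its lugs, squared it to the cutter and slid it flat under the bridge. It stopped on the pin at tool x = 503.4 mm. The wrist moments pointed to the pin being on the +y side. I swept that way under light pressure, and the notch dropped over the pin about 4 mm to the left.
- **Seating the blade:** The blade then ran on to a firm stop at tool x = 519.0 mm. That is 15.6 mm past the pin contact, against the 16 mm expected. I pressed it there with about 13 N, and the wrist picture showed it square to the cutter. The flap was still open at that point.
- **Shutting the flap:** I swung the flap over from behind with closed fingers and pressed it down with about 18 N. The fingertips stopped at z = 39.9 mm, against 40 mm expected for the top of a shut flap.
- **Last checks:** The final pictures show the flap level, the blade's tail straight below it and the tool clear, with no contact force. The networks put the flap edge about 1.5 mm from its expected shut position.
- **Not confirmed:** The network's blade points were 2 to 4 mm off what the stop contact implied. I went by the contact, because that is within calibration and network error. The networks found no `blade_mid` on this blade in the final picture, because the flap covers it. The blade's exact resting height was not measured. The tool came no nearer the bystanders than the cutter, but I did not measure their positions afterwards.

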